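# Build up the pivot bolt of a mower bracket

## Task

Build up the upright pivot bolt on the red mower bracket: thread on the blue spacer tube first, then the flat steel washer, then the brass bushing with its flange down. Lower each part all the way home onto what lies below it before letting go (do not let it fall down the bolt), finish with all three stacked flush on the bolt, and leave the can, the wrench and the mallet where they are.

Things in the scene. Friction and masses are not known exactly. Their poses are not given: they have to be found in the camera images.
- bracket: Fixed red plate 110 x 80 x 12 mm with a dark boss (44 mm across, top 18 mm above the bench) in the middle; a bright steel bolt stands up from it, 24 mm in diameter, its last 10 mm tapering to 14 mm, tip 106 mm above the bench. A red lug 30 mm high stands at one 80 mm edge (+x). Origin: on the bolt axis at bench height; z up, x along the 110 mm side. Stands in any of the four working places.
- bolt_seat (a point): Centre of the boss's top face, on the bolt's axis, 18 mm above the bench: where the underside of the spacer comes to rest.
- bolt_tip (a point): Top of the bolt, on its axis, 106 mm above the bench.
- spacer: Blue painted steel tube standing on end on the bench: 50 mm outer diameter, 28 mm bore, 60 mm tall, about 0.2 kg. Origin: centre of its underside; z along its axis, up. Gripped low, the bolt's tip can meet the body of the gripper before the spacer is home, so take it within its top 20 mm or so.
- washer: Dark steel flat washer lying on the bench: 66 mm outer diameter, 28 mm hole, 8 mm thick, about 0.17 kg. Origin: centre of its underside; z along its axis, up. Home, its underside is 60 mm above the boss.
- bushing: Brass flanged bushing standing on its flange on the bench: flange 62 mm in diameter and 6 mm thick at the bottom, sleeve 42 mm in diameter above it, 30 mm tall in all, 27 mm bore, about 0.28 kg. Origin: centre of the flange's underside; z along its axis, up. Home, its underside is 68 mm above the boss and the bolt's tip lies 10 mm below its top.
- tin: Bystander: a steel can with a green band, 72 mm in diameter, 85 mm tall, standing on the bench beyond the work. Origin: centre of its underside.
- wrench: Bystander: a steel wrench 190 mm long lying on the far right of the bench. Origin: on the bench near its middle; x along its length.
- mallet: Bystander: a rubber mallet with a wooden handle, about 215 mm long, 48 mm high, lying at the left of the bench. Origin: on the bench near its middle; x along its handle, towards the head.
Not all that is in view belongs to the job. There is more than one size of the washer; the job needs the middle-sized.

How it is judged (in metres and radians):
On the way, in this order (a step that is already met when the one before it is completed fails the run):
1. the spacer is home on the bolt, standing on the boss (z of spacer in the frame of bolt_seat between -0.004 and 0.004 m and horizontal distance between spacer and bolt_seat below 0.006 m and angle between spacer's own z axis and vertical below 0.09 rad), for 0.2 s.
2. the washer is home on the bolt, on top of the seated spacer (all of step 1 and z of washer in the frame of bolt_seat between 0.056 and 0.064 m and horizontal distance between washer and bolt_seat below 0.006 m and angle between washer's own z axis and vertical below 0.09 rad), for 0.2 s.
3. the bushing is home on the bolt, flange down on the washer (all of step 2 and z of bushing in the frame of bolt_seat between 0.064 and 0.072 m and horizontal distance between bushing and bolt_seat below 0.006 m and angle between bushing's own z axis and vertical below 0.09 rad), for 0.2 s.
At the end, for the whole second after the job is handed in: Spacer, washer, bushing (flange down) on the bolt from below, undersides 0, 60 and 68 mm above the boss (each within 4 mm), within 6 mm of its axis, level within 0.09 rad, released, at rest; can, wrench and mallet within 30 mm of their starts (all of step 3 and contact force between the fingers and spacer below 0.05 N and contact force between the fingers and washer below 0.05 N and contact force between the fingers and bushing below 0.05 N and linear speed of each of spacer, washer, bushing below 0.02 m/s and distance of each of tin, wrench, mallet from where it was at the start of the episode below 0.03 m); the robot touches nothing.
It fails at once if the spacer falls: it moves faster than 0.5 m/s while the fingers do not hold it (contact force between the fingers and spacer below 0.05 N and linear speed of spacer above 0.5 m/s).
It fails at once if the washer falls: it moves faster than 0.5 m/s while the fingers do not hold it (contact force between the fingers and washer below 0.05 N and linear speed of washer above 0.5 m/s).
It fails at once if the bushing falls: it moves faster than 0.5 m/s while the fingers do not hold it (contact force between the fingers and bushing below 0.05 N and linear speed of bushing above 0.5 m/s).
It fails at once if the can, the wrench or the mallet is moved by more than 30 mm (distance of any of tin, wrench, mallet from where it was at the start of the episode above 0.03 m).
It also fails if it takes over 72 s, if anything falls off the work surface, if the arm or the gripper's body presses on something with over 40 N, if the wrist force passes 120 N, or if a joint passes its speed limit or range.

## Robot

A 6-joint arm with a two-finger parallel gripper is mounted at the origin on the work surface. World frame = base frame: x ahead of the robot, y to its left, z up, the work surface at z = 0. Lengths are in m, angles in degrees, forces in N, time in s.
With the tool pointing down it reaches from about 0.375 to 0.9 m from the base axis. Payload 3.1 kg.
Tool frame: the origin (TCP) lies on the centre line of the jaws, within the pads' length; the fingertips stand 25 mm ahead of it and the grasp point (between the pads) lies 6 mm ahead of it; z points along the fingers, y is the line along which they close (so a half turn about z gives the same grasp; the last joint's range is limited). The gripper opens to 87 mm and grips with 3 to 60 N. Pads are 19 mm wide; open, the fingers measure 117 mm over their backs; the gripper's body (75 mm by 190 mm) begins 51 mm behind the grasp point.
Start: joints at [55.777, 30.224, 82.088, -0, 67.689, -10.227], TCP at [0.254, 0.571, 0.248] pointing down, gripper open.
Joint ranges: [-176.69, 176.69], [-43.24, 126.21], [12.49, 139.97], [-82, 262], [0, 151.66], [-163.58, 163.58]. Speed limits (degrees/s): [159.86, 159.86, 180, 180, 180, 180].

## Interface

Orientations are given as a 3x3 rotation matrix whose columns are the frame's x, y, z axes.
In Python, from rig import read_state, capture, camera_params, hand_in gives the robot as it stands.
- The arm moves only by the tool apply_moves, never from a script. Its argument "rows" is a list of rows, each an object of numbers: "x", "y", "z": the shift along the tool's x, y, z in mm; "rx", "ry", "rz": the turn, a rotation vector about the tool's x, y, z in units of 6 degrees (1.0 is 6 degrees); "claw": the closure in counts, from 0 (fully open) to 255 (shut). A call has 1 to 10 rows; each row is the pose to reach, as a shift and turn from the pose commanded when the call began, along the tool's axes at that moment; what a row does not reach only later rows make up. A row lasts 1/8 s, in which the tool goes at most 62.5 mm and 10.7 degrees, less where a joint would pass 70% of its speed; a pose out of reach is approached as far as the arm can. A call with a gripper value outside its range is refused whole. The fingers move at their own pace and stop on an object; the grip force is fixed at half the most. Time passes only in rows, so rows that repeat a pose let the fingers close. It gives the time, the measured TCP pose, the force, the opening and the grip force at its end, in the units of the state.
- read_state(): the state, without advancing time (a new reading comes with each control period).
- capture(name): name is "side" or "top"; returns (picture, depth): 420x560x3 uint8, red, green, blue; 420x560 float32, m along the optical axis (not along the pixel's ray), 0 where there is no reading.
- camera_params(name): a dict with "fx", "fy", "cx", "cy" (pixels), "D" ([k1, k2, p1, p2, k3] as OpenCV has them; the pictures are not rectified), "xyz" and "orientation" of the camera in the world. Camera axes: x right, y up, looking along -z (the intrinsics and any distortion apply to the point x, -y, -z); pixel columns grow to the right and rows downward; lengths in m; the calibration is good to about 2 mm. A picture is of the moment at which its call begins. camera_params takes no time and is no camera call.
- hand_in(): hands the job in; it is judged then, once.
The state is a dict: "time_s": time; "joint_positions": joint angles; "qvel": joint speeds; "tau": joint torques, N m; "position": TCP position; "tcp_rot": TCP orientation; "force": force on the tool from outside, world axes, zero at the start; "moment": the same for the moment, N m; "opening": opening from 0.0 (shut) to 1.0 (fully open); "grasp_force": force on a finger pad.
Only numpy, scipy, OpenCV 4.12 (cv2) and the standard library are available. Lean on these libraries where they do the work, as an engineer would, in place of code of your own. Each camera call takes 0.05 s, during which the arm holds its last target. There are 200 camera calls.

## Working session

There is one attempt and no reset: what is moved stays moved. The work goes in short steps, Python scripts to look and compute and a tool call to move; the robot and the scene stay as the last step left them, time stands still between calls to the robot, and variables do not carry over. Pictures are saved under pics/ and viewed, at most 11 in all, crops included, and the job is handed in when it is done.

Besides the shell and the picture viewer there is one more tool, called as a command line: name --argument value ..., lists and objects as JSON in quotes. apply_moves: Moves the arm, as the interface text tells. Its arguments: {"type":"object","properties":{"rows":{"type":"array"}},"required":["rows"]}

```bash
mkdir -p pics; python3 - <<'E'
from rig import *
import cv2, numpy as np
for n in ("top","side"):
    p,d=capture(n); cv2.imwrite(f"pics/{n}0.png",p[:,:,::-1]); np.save(f"{n}0.npy",d); np.save(f"{n}0p.npy",p)
    print(camera_params(n))
s=read_state(); print(s['time_s'],s['position'],s['tcp_rot'],s['force'],s['opening'])
E
```

```text
{'fx': 396.3046970420796, 'fy': 396.3046970420796, 'cx': 282.2593679011298, 'cy': 210.6289846714868, 'D': array([0.00790246, 0.        , 0.        , 0.        , 0.        ]), 'xyz': array([0.43024806, 0.10782872, 1.03889291]), 'orientation': array([[-0.00320185,  0.98391599, -0.17860309],
       [-0.99998183, -0.00223796,  0.00559803],
       [ 0.00510829,  0.17861777,  0.98390528]])}
{'fx': 421.5300215012945, 'fy': 421.5300215012945, 'cx': 273.62887368656806, 'cy': 214.82453262438125, 'D': array([-0.09205215,  0.        ,  0.        ,  0.        ,  0.        ]), 'xyz': array([-5.36771718e-04, -6.54011227e-01,  6.89299976e-01]), 'orientation': array([[ 0.79689705,  0.30904794, -0.51908039],
       [-0.60394019,  0.42822841, -0.67221774],
       [ 0.01453746,  0.84918184,  0.52790043]])}
0.1 [0.25376534 0.5704932  0.24665136] [[-9.13586775e-01  4.06642284e-01 -1.12116649e-03]
 [ 4.06643663e-01  9.13585425e-01 -1.61344391e-03]
 [ 3.68186849e-04 -1.92993627e-03 -9.99998070e-01]] [0.4154119  1.03633427 0.50277604] 1.0003075413663156
```

View pics/top0.png

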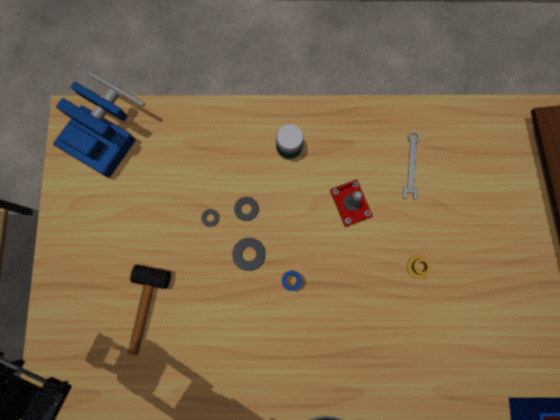

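View pics/side0.png

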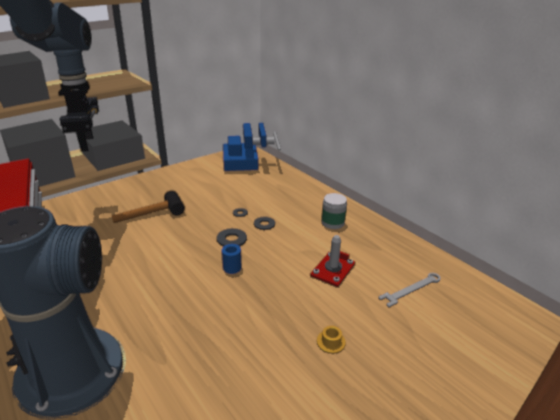

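The top view shows the blue spacer (292,281), washers at (246,209), (210,218) and (249,254), the bracket at (352,203) with its bolt tip near (357,197), the bushing (419,267), can (290,141), wrench (412,165) and mallet (145,310). The side view agrees. Next I measure them with the depth.

```bash
cat > h.py <<'E'
import numpy as np, cv2
from rig import *
def cloud(n,d):
    c=camera_params(n); K=np.array([[c['fx'],0,c['cx']],[0,c['fy'],c['cy']],[0,0,1]])
    h,w=d.shape; g=np.stack(np.meshgrid(np.arange(w),np.arange(h)),-1).reshape(-1,1,2).astype(float)
    u=cv2.undistortPoints(g,K,c['D']).reshape(h,w,2)
    P=np.stack([u[...,0]*d,-u[...,1]*d,-d],-1)
    P=P@np.asarray(c['orientation']).T+c['xyz']; P[d==0]=np.nan
    return P
def proj(n,X):
    c=camera_params(n); K=np.array([[c['fx'],0,c['cx']],[0,c['fy'],c['cy']],[0,0,1]])
    p=(np.atleast_2d(X)-c['xyz'])@np.asarray(c['orientation'])*[1,-1,-1]
    return cv2.projectPoints(p,np.zeros(3),np.zeros(3),K,c['D'])[0].reshape(-1,2)
def band(P,xy,r,z0,z1):
    m=(np.hypot(P[...,0]-xy[0],P[...,1]-xy[1])<r)&(P[...,2]>z0)&(P[...,2]<z1)
    return P[m]
def circ(Q):
    (x,y),r=cv2.minEnclosingCircle((Q[:,:2]*1000).astype(np.float32)); return round(x,1),round(y,1),round(2*r,1)
E
python3 - <<'E'
from h import *
P=cloud("top",np.load("top0.npy")); S=cloud("side",np.load("side0.npy"))
b=P[300:330,330:400].reshape(-1,3); print("bench z top",np.nanmedian(b[:,2]),np.nanstd(b[:,2]))
print("bench side",np.nanmedian(S[300:330,250:300,2]))
for n,(u,v),r,z0,z1 in [("spacer",(292,281),.05,.05,.07),("wM",(246,200),.05,.005,.015),("wS",(210,209),.05,.005,.015),("wL",(249,240),.06,.005,.015),("bush sleeve",(412,267),.05,.024,.036),("bush fl",(412,267),.05,.003,.012),("bolt",(354,203),.05,.07,.12),("boss",(352,203),.05,.014,.022),("plate",(352,203),.09,.006,.03),("tin",(290,135),.06,.07,.1)]:
    c=P[v-3:v+4,u-3:u+4].reshape(-1,3); c=np.nanmean(c,0)
    for nm,Q in (("top",P),("side",S)):
        q=band(Q,c[:2],r,z0,z1)
        if len(q)>4: print(n,nm,len(q),"circ",circ(q),"mean",np.round(q.mean(0)*1000,1),"zmed",round(np.median(q[:,2])*1000,1))
E
```

```text
bench z top -0.0011675526346028864 0.0018916482584618267
bench side 0.000271312112067823
spacer top 225 circ (436.5, 80.2, 49.6) mean [436.3  80.2  58.6] zmed 58.7
spacer side 226 circ (431.7, 80.0, 53.2) mean [430.7  77.1  58.6] zmed 59.7
wM top 321 circ (625.0, 197.9, 65.6) mean [625.8 197.6   7.5] zmed 7.4
wM side 168 circ (643.3, 197.3, 93.4) mean [625.5 196.5   9.2] zmed 9.3
wS top 101 circ (600.8, 292.7, 47.4) mean [601.7 293.2   6.4] zmed 6.2
wS side 87 circ (600.8, 292.8, 54.1) mean [596.4 291.4   7.2] zmed 7.2
wL top 550 circ (539.3, 189.0, 119.5) mean [517.9 189.2   9.4] zmed 9.4
wL side 303 circ (539.4, 188.5, 119.5) mean [521.2 187.5  11. ] zmed 11.5
bush sleeve top 133 circ (471.3, -250.2, 42.3) mean [ 470.9 -249.8   28.5] zmed 28.5
bush sleeve side 199 circ (467.9, -252.1, 43.5) mean [ 465.9 -252.2   29.7] zmed 30.3
bush fl top 185 circ (468.5, -231.3, 97.4) mean [ 470.9 -242.1    5.5] zmed 5.2
bush fl side 300 circ (467.4, -231.6, 96.2) mean [ 459.4 -252.2    6.4] zmed 6.5
bolt top 101 circ (638.4, -80.4, 24.5) mean [636.7 -78.   96. ] zmed 99.6
bolt side 146 circ (634.0, -82.9, 25.0) mean [631.2 -85.2  91.4] zmed 93.0
boss top 183 circ (630.4, -76.4, 99.4) mean [629.4 -77.9  16.9] zmed 16.8
boss side 237 circ (630.0, -76.1, 99.3) mean [626.9 -82.2  16.9] zmed 16.6
plate top 1074 circ (638.8, -80.0, 131.1) mean [635.7 -78.4  12.9] zmed 11.9
plate side 847 circ (634.3, -77.1, 136.4) mean [628.2 -89.1  14.5] zmed 13.5
tin top 584 circ (794.3, 83.1, 70.6) mean [792.4  83.3  83. ] zmed 84.1
tin side 325 circ (790.9, 82.0, 72.9) mean [786.   76.   83.2] zmed 85.8
```

```bash
cat >> h.py <<'E'
def d(x,y,z,cmd=None):
    "tool-axis shift mm to put TCP at world x,y,z (mm)"
    s=read_state(); R=np.array(s['tcp_rot']); p=np.array(s['position'])*1000
    print("t",s['time_s'],"pos",np.round(p,1),"f",np.round(s['force'],1),"op",round(s['opening'],3),"gf",round(float(np.max(s['grasp_force'])),1))
    print("shift",np.round(R.T@(np.array([x,y,z])-p),1))
    Rd=np.array([[-.9135,.4067,0],[.4067,.9135,0],[0,0,-1]])
    print("turn(6deg)",np.round(cv2.Rodrigues(R.T@Rd)[0].ravel()*180/np.pi/6,3))
E
python3 -c "
from h import *
d(434.3,80,150)"
```

```text
t 0.1 pos [253.8 570.5 246.7] f [0.4 1.  0.5] op 1.0 gf 0.0
shift [-364.4 -374.5   97.2]
turn(6deg) [-0.018 -0.004  0.001]
```

apply_moves --rows '[{"x": -36, "y": -37, "z": 0, "claw": 0}, {"x": -73, "y": -75, "z": 0, "claw": 0}, {"x": -110, "y": -112, "z": 10, "claw": 0}, {"x": -146, "y": -150, "z": 20, "claw": 0}, {"x": -182, "y": -187, "z": 40, "claw": 0}, {"x": -219, "y": -225, "z": 60, "claw": 0}, {"x": -255, "y": -262, "z": 75, "claw": 0}, {"x": -292, "y": -300, "z": 85, "claw": 0}, {"x": -330, "y": -340, "z": 95, "claw": 0}, {"x": -364.4, "y": -374.5, "z": 97, "claw": 0}]'

```text
validation failed for argument at $.ro...
```

apply_moves --rows '[{"x": 0, "y": 0, "z": 0, "claw": 0}, {"x": 0, "y": 0, "z": 0, "claw": 0}]'

```text
validation failed for argument at $.ro...
```

```bash
python3 -c "
from h import *
d(434.3,80,56)
p,dd=capture('side'); cv2.imwrite('pics/s1.png',cv2.resize(p[150:350,120:400,::-1],None,fx=2.5,fy=2.5))"
```

```text
t 0.1 pos [253.8 570.5 246.7] f [0.4 1.  0.5] op 1.0 gf 0.0
shift [-364.5 -374.3  191.2]
turn(6deg) [-0.018 -0.004  0.001]
```

View pics/s1.png

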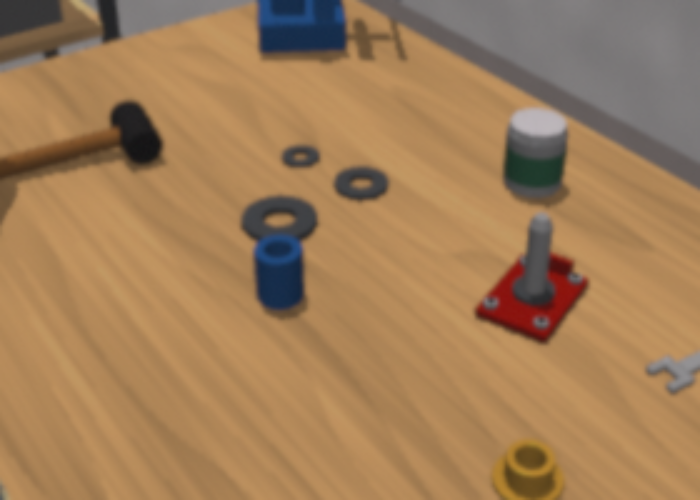

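The move was refused and the arm hasn't moved: the picture shows the scene unchanged, with the spacer at about (279,270) in the crop and the bolt at (538,260). The rows may need all seven keys.

apply_moves --rows '[{"x": -36, "y": -37, "z": 0, "rx": 0, "ry": 0, "rz": 0, "claw": 0}, {"x": -73, "y": -75, "z": 0, "rx": 0, "ry": 0, "rz": 0, "claw": 0}, {"x": -110, "y": -112, "z": 10, "rx": 0, "ry": 0, "rz": 0, "claw": 0}, {"x": -146, "y": -150, "z": 20, "rx": 0, "ry": 0, "rz": 0, "claw": 0}, {"x": -182, "y": -187, "z": 40, "rx": 0, "ry": 0, "rz": 0, "claw": 0}, {"x": -219, "y": -225, "z": 60, "rx": 0, "ry": 0, "rz": 0, "claw": 0}, {"x": -255, "y": -262, "z": 75, "rx": 0, "ry": 0, "rz": 0, "claw": 0}, {"x": -292, "y": -300, "z": 85, "rx": 0, "ry": 0, "rz": 0, "claw": 0}, {"x": -330, "y": -340, "z": 95, "rx": 0, "ry": 0, "rz": 0, "claw": 0}, {"x": -364, "y": -374, "z": 97, "rx": 0, "ry": 0, "rz": 0, "claw": 0}]'

```text
time_s: 1.4
position: [0.4347, 0.0794, 0.1499]
tcp_rot: [[-0.913, 0.407, -0.001], [0.407, 0.913, 0.0], [0.001, -0.0, -1.0]]
force: [-0.1, -0.0, 0.4]
opening: 0.997
grasp_force: 0.0
```

apply_moves --rows '[{"x": 0, "y": 0, "z": 30, "rx": 0, "ry": 0, "rz": 0, "claw": 0}, {"x": 0, "y": 0, "z": 60, "rx": 0, "ry": 0, "rz": 0, "claw": 0}, {"x": 0, "y": 0, "z": 80, "rx": 0, "ry": 0, "rz": 0, "claw": 0}, {"x": 0, "y": 0, "z": 94, "rx": 0, "ry": 0, "rz": 0, "claw": 0}, {"x": 0, "y": 0, "z": 94, "rx": 0, "ry": 0, "rz": 0, "claw": 80}, {"x": 0, "y": 0, "z": 94, "rx": 0, "ry": 0, "rz": 0, "claw": 160}, {"x": 0, "y": 0, "z": 94, "rx": 0, "ry": 0, "rz": 0, "claw": 255}, {"x": 0, "y": 0, "z": 94, "rx": 0, "ry": 0, "rz": 0, "claw": 255}, {"x": 0, "y": 0, "z": 94, "rx": 0, "ry": 0, "rz": 0, "claw": 255}, {"x": 0, "y": 0, "z": 94, "rx": 0, "ry": 0, "rz": 0, "claw": 255}]'

```text
time_s: 2.65
position: [0.4348, 0.0813, 0.057]
tcp_rot: [[-0.914, 0.406, 0.001], [0.406, 0.914, -0.0], [-0.001, 0.0, -1.0]]
force: [-0.2, -0.5, 6.4]
opening: 0.573
grasp_force: 30.0
```

apply_moves --rows '[{"x": 0, "y": 0, "z": -20, "rx": 0, "ry": 0, "rz": 0, "claw": 255}, {"x": 0, "y": 0, "z": -60, "rx": 0, "ry": 0, "rz": 0, "claw": 255}, {"x": -20, "y": -5, "z": -105, "rx": 0, "ry": 0, "rz": 0, "claw": 255}, {"x": -60, "y": -15, "z": -134, "rx": 0, "ry": 0, "rz": 0, "claw": 255}, {"x": -105, "y": -27, "z": -134, "rx": 0, "ry": 0, "rz": 0, "claw": 255}, {"x": -150, "y": -39, "z": -134, "rx": 0, "ry": 0, "rz": 0, "claw": 255}, {"x": -195, "y": -51, "z": -134, "rx": 0, "ry": 0, "rz": 0, "claw": 255}, {"x": -230, "y": -60, "z": -134, "rx": 0, "ry": 0, "rz": 0, "claw": 255}, {"x": -250, "y": -65, "z": -134, "rx": 0, "ry": 0, "rz": 0, "claw": 255}, {"x": -250, "y": -65, "z": -134, "rx": 0, "ry": 0, "rz": 0, "claw": 255}]'

```text
time_s: 3.9
position: [0.6368, -0.0807, 0.1894]
tcp_rot: [[-0.913, 0.408, -0.001], [0.408, 0.913, 0.0], [0.001, -0.0, -1.0]]
force: [-0.5, 0.3, -1.4]
opening: 0.571
grasp_force: 30.0
```

```bash
python3 - <<'E'
from h import *
d(637,-80,190)
p,dd=capture('side'); np.save('s2p.npy',p); np.save('s2.npy',dd)
cv2.imwrite('pics/s2.png',cv2.resize(p[130:310,240:440,::-1],None,fx=3,fy=3))
S=cloud('side',dd); S0=cloud('side',np.load('side0.npy'))
for X,zs in ((S,[(120,140),(135,150),(150,165)]),(S,[(40,60),(60,80),(80,96)]),(S0,[(40,60),(60,80),(80,96)])):
  for a,b in zs:
    q=band(X,(.637,-.08),.06,a/1e3,b/1e3)
    # silhouette in view direction: fit circle of front half
    from scipy.optimize import least_squares
    r0=.025 if a>=120 else .012
    f=least_squares(lambda c:np.hypot(q[:,0]-c[0],q[:,1]-c[1])-r0,[.637,-.08],loss='soft_l1',f_scale=.001)
    print(a,b,len(q),np.round(f.x*1000,1),np.round(np.std(f.fun)*1000,1))
E
```

```text
t 3.9 pos [636.8 -80.7 189.4] f [-0.5  0.3 -1.4] op 0.571 gf 30.0
shift [ 0.1  0.7 -0.6]
turn(6deg) [-0.001 -0.01  -0.014]
120 140 38 [636.4 -80.3] 1.1
135 150 110 [636.  -80.3] 1.3
150 165 97 [635.9 -80.8] 1.2
40 60 66 [637.  -79.9] 1.3
60 80 61 [637.1 -79.9] 1.2
80 96 52 [637.  -79.8] 1.2
40 60 58 [636.8 -79.8] 1.1
60 80 66 [637.2 -80. ] 1.3
80 96 53 [636.8 -79.9] 1.2
```

View pics/s2.png

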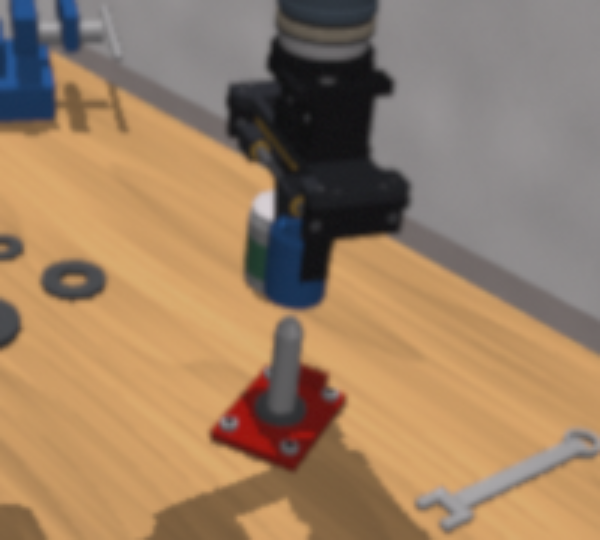

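The crop shows the spacer hanging upright at (297,270), right above the bolt tip at (289,325). The fits put it 0.9 mm short in x and 0.6 mm in y, so I correct that and lower.

apply_moves --rows '[{"x": -0.6, "y": 0.9, "z": 10, "rx": 0, "ry": 0, "rz": 0, "claw": 255}, {"x": -0.6, "y": 0.9, "z": 20, "rx": 0, "ry": 0, "rz": 0, "claw": 255}, {"x": -0.6, "y": 0.9, "z": 28, "rx": 0, "ry": 0, "rz": 0, "claw": 255}, {"x": -0.6, "y": 0.9, "z": 36, "rx": 0, "ry": 0, "rz": 0, "claw": 255}, {"x": -0.6, "y": 0.9, "z": 44, "rx": 0, "ry": 0, "rz": 0, "claw": 255}, {"x": -0.6, "y": 0.9, "z": 54, "rx": 0, "ry": 0, "rz": 0, "claw": 255}, {"x": -0.6, "y": 0.9, "z": 66, "rx": 0, "ry": 0, "rz": 0, "claw": 255}, {"x": -0.6, "y": 0.9, "z": 78, "rx": 0, "ry": 0, "rz": 0, "claw": 255}, {"x": -0.6, "y": 0.9, "z": 90, "rx": 0, "ry": 0, "rz": 0, "claw": 255}, {"x": -0.6, "y": 0.9, "z": 100, "rx": 0, "ry": 0, "rz": 0, "claw": 255}]'

```text
time_s: 5.2
position: [0.6373, -0.0792, 0.0895]
tcp_rot: [[-0.914, 0.407, -0.001], [0.407, 0.914, 0.0], [0.001, -0.0, -1.0]]
force: [-0.7, -0.5, -3.0]
opening: 0.574
grasp_force: 30.0
```

apply_moves --rows '[{"x": 0, "y": 0, "z": 5, "rx": 0, "ry": 0, "rz": 0, "claw": 255}, {"x": 0, "y": 0, "z": 9, "rx": 0, "ry": 0, "rz": 0, "claw": 255}, {"x": 0, "y": 0, "z": 12, "rx": 0, "ry": 0, "rz": 0, "claw": 255}, {"x": 0, "y": 0, "z": 13.5, "rx": 0, "ry": 0, "rz": 0, "claw": 255}, {"x": 0, "y": 0, "z": 14.5, "rx": 0, "ry": 0, "rz": 0, "claw": 255}, {"x": 0, "y": 0, "z": 14.5, "rx": 0, "ry": 0, "rz": 0, "claw": 255}]'

```text
time_s: 5.95
position: [0.6375, -0.0792, 0.0762]
tcp_rot: [[-0.914, 0.407, 0.0], [0.407, 0.914, -0.0], [-0.0, 0.0, -1.0]]
force: [-0.2, 0.7, -1.4]
opening: 0.573
grasp_force: 30.0
```

apply_moves --rows '[{"x": 0, "y": 0, "z": 1, "rx": 0, "ry": 0, "rz": 0, "claw": 255}, {"x": 0, "y": 0, "z": 1, "rx": 0, "ry": 0, "rz": 0, "claw": 255}, {"x": 0, "y": 0, "z": 1, "rx": 0, "ry": 0, "rz": 0, "claw": 255}]'

```text
time_s: 6.32
position: [0.6376, -0.0792, 0.0751]
tcp_rot: [[-0.914, 0.407, 0.0], [0.407, 0.914, -0.0], [-0.0, 0.0, -1.0]]
force: [0.1, 0.2, -1.3]
opening: 0.573
grasp_force: 30.0
```

apply_moves --rows '[{"x": 0, "y": 0, "z": 1, "rx": 0, "ry": 0, "rz": 0, "claw": 255}, {"x": 0, "y": 0, "z": 1, "rx": 0, "ry": 0, "rz": 0, "claw": 255}, {"x": 0, "y": 0, "z": 1, "rx": 0, "ry": 0, "rz": 0, "claw": 255}]'

```text
time_s: 6.7
position: [0.6376, -0.0792, 0.075]
tcp_rot: [[-0.914, 0.407, 0.0], [0.407, 0.914, -0.0], [-0.001, 0.0, -1.0]]
force: [-2.2, 0.7, 5.7]
opening: 0.57
grasp_force: 30.0
```

Seated: the contact force rose by about 7 N at the expected height. I'll release and lift.

apply_moves --rows '[{"x": 0, "y": 0, "z": 0, "rx": 0, "ry": 0, "rz": 0, "claw": 90}, {"x": 0, "y": 0, "z": 0, "rx": 0, "ry": 0, "rz": 0, "claw": 60}, {"x": 0, "y": 0, "z": 0, "rx": 0, "ry": 0, "rz": 0, "claw": 20}, {"x": 0, "y": 0, "z": 0, "rx": 0, "ry": 0, "rz": 0, "claw": 0}, {"x": 0, "y": 0, "z": -15, "rx": 0, "ry": 0, "rz": 0, "claw": 0}, {"x": 0, "y": 0, "z": -45, "rx": 0, "ry": 0, "rz": 0, "claw": 0}, {"x": 0, "y": 0, "z": -85, "rx": 0, "ry": 0, "rz": 0, "claw": 0}, {"x": 0, "y": 0, "z": -125, "rx": 0, "ry": 0, "rz": 0, "claw": 0}]'

```text
time_s: 7.7
position: [0.6375, -0.0792, 0.2012]
tcp_rot: [[-0.914, 0.407, 0.001], [0.407, 0.914, -0.0], [-0.001, 0.0, -1.0]]
force: [0.9, -1.2, 0.3]
opening: 0.995
grasp_force: 0.0
```

```bash
cat >> h.py <<'E'
from scipy.optimize import least_squares
def cfit(Q,c,r):
    f=least_squares(lambda x:np.hypot(Q[:,0]-x[0],Q[:,1]-x[1])-r,c,loss='soft_l1',f_scale=.001); return np.round(f.x*1000,1),len(Q),round(float(np.std(f.fun))*1000,2)
E
python3 - <<'E'
from h import *
p,dd=capture('side'); S=cloud('side',dd)
for a,b,r in((25,50,.025),(50,70,.025),(86,97,.012)): print(a,cfit(band(S,(.637,-.08),.04,a/1e3,b/1e3),[.637,-.08],r))
q=band(S,(.637,-.08),.03,.07,.085); print("top z",np.percentile(band(S,(.637,-.08),.03,.06,.083)[:,2],[50,90])*1e3)
# washer middle & bushing centres, both cameras, from side0/top0, silhouette method: band of z and bbox
for n in('top','side'):
    X=cloud(n,np.load(n+'0.npy'))
    w=band(X,(.6245,.1975),.04,.004,.014); print(n,'washer',circ(w),np.round((w.min(0)+w.max(0))*500,1),np.round((w.max(0)-w.min(0))*1000,1))
    w=band(X,(.4695,-.251),.04,.012,.025); print(n,'sleeve',cfit(w,[.4695,-.251],.021))
d(624,197.5,60)
E
```

```text
25 (array([636.6, -79.1]), 159, 1.25)
50 (array([636.7, -78.9]), 128, 1.19)
86 (array([637.1, -79.4]), 38, 1.14)
top z [77.25345875 80.18947338]
top washer (627.0, 200.3, 71.4) [624.  197.9   8.2] [62.4 64.   8.5]
top sleeve (array([ 470.6, -249.4]), 56, 2.53)
side washer (619.3, 198.0, 69.6) [619.1 198.6   8.5] [66.6 65.6  8.9]
side sleeve (array([ 466.9, -251.6]), 140, 2.64)
t 7.75 pos [640.7 -80.  207.5] f [ 0.8 -1.   3.2] op 1.0 gf 0.0
shift [129.8 246.6 146.3]
turn(6deg) [0.013 0.111 0.004]
```

The spacer is home, with its top face at 78 mm and its axis on the bolt. The washer comes next.

apply_moves --rows '[{"x": 12, "y": 24, "z": 0, "rx": 0, "ry": 0, "rz": 0, "claw": 0}, {"x": 35, "y": 70, "z": 0, "rx": 0, "ry": 0, "rz": 0, "claw": 0}, {"x": 58, "y": 115, "z": 10, "rx": 0, "ry": 0, "rz": 0, "claw": 0}, {"x": 80, "y": 158, "z": 40, "rx": 0, "ry": 0, "rz": 0, "claw": 0}, {"x": 102, "y": 202, "z": 75, "rx": 0, "ry": 0, "rz": 0, "claw": 0}, {"x": 119, "y": 235, "z": 100, "rx": 0, "ry": 0, "rz": 0, "claw": 0}, {"x": 125, "y": 247, "z": 120, "rx": 0, "ry": 0, "rz": 0, "claw": 0}, {"x": 125, "y": 247, "z": 135, "rx": 0, "ry": 0, "rz": 0, "claw": 0}, {"x": 125, "y": 247, "z": 135, "rx": 0, "ry": 0, "rz": 0, "claw": 0}]'

```text
time_s: 8.88
position: [0.6234, 0.1957, 0.0631]
tcp_rot: [[-0.913, 0.408, -0.002], [0.408, 0.913, -0.001], [0.001, -0.002, -1.0]]
force: [-0.2, -0.3, 0.9]
opening: 1.004
grasp_force: 0.0
```

```bash
python3 - <<'E'
from h import *
d(624,197.5,27.5)
p,dd=capture('side'); cv2.imwrite('pics/s3.png',cv2.resize(p[150:270,190:350,::-1],None,fx=4,fy=4))
E
```

```text
t 8.875 pos [623.4 195.7  63.1] f [-0.2 -0.3  0.9] op 1.004 gf 0.0
shift [ 0.1  1.9 35.6]
turn(6deg) [-0.014 -0.014 -0.011]
```

View pics/s3.png

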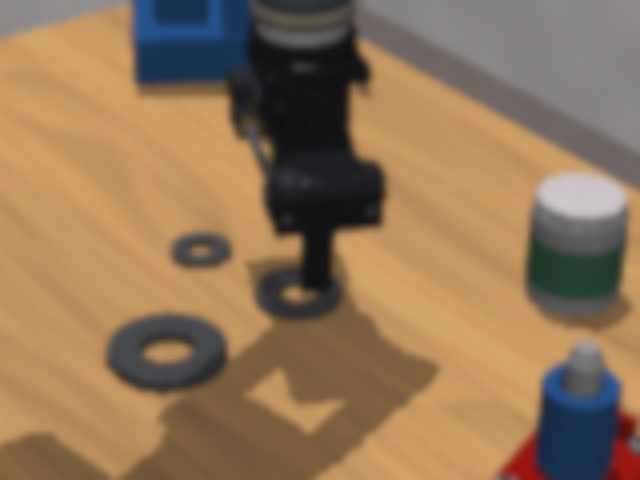

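The crop shows the open gripper centred over the middle washer at (298,292), and the spacer standing on the bolt at (578,420). Down to grip.

apply_moves --rows '[{"x": 0, "y": 1.5, "z": 12, "rx": 0, "ry": 0, "rz": 0, "claw": 0}, {"x": 0, "y": 1.5, "z": 24, "rx": 0, "ry": 0, "rz": 0, "claw": 0}, {"x": 0, "y": 1.5, "z": 31, "rx": 0, "ry": 0, "rz": 0, "claw": 0}, {"x": 0, "y": 1.5, "z": 35, "rx": 0, "ry": 0, "rz": 0, "claw": 0}, {"x": 0, "y": 1.5, "z": 35, "rx": 0, "ry": 0, "rz": 0, "claw": 25}, {"x": 0, "y": 1.5, "z": 35, "rx": 0, "ry": 0, "rz": 0, "claw": 45}, {"x": 0, "y": 1.5, "z": 35, "rx": 0, "ry": 0, "rz": 0, "claw": 255}, {"x": 0, "y": 1.5, "z": 35, "rx": 0, "ry": 0, "rz": 0, "claw": 255}, {"x": 0, "y": 1.5, "z": 35, "rx": 0, "ry": 0, "rz": 0, "claw": 255}, {"x": 0, "y": 1.5, "z": 35, "rx": 0, "ry": 0, "rz": 0, "claw": 255}]'

```text
time_s: 10.18
position: [0.6245, 0.1987, 0.0294]
tcp_rot: [[-0.914, 0.407, 0.0], [0.407, 0.914, 0.0], [-0.0, 0.0, -1.0]]
force: [0.1, 0.1, 2.3]
opening: 0.742
grasp_force: 30.0
```

The opening reads 64.6 mm, a little small, and the tips bite only the top few mm of the washer. I'll regrip 2.5 mm lower.

apply_moves --rows '[{"x": 0, "y": 0, "z": 0, "rx": 0, "ry": 0, "rz": 0, "claw": 40}, {"x": 0, "y": 0, "z": 0, "rx": 0, "ry": 0, "rz": 0, "claw": 30}, {"x": 0, "y": 0, "z": 1.5, "rx": 0, "ry": 0, "rz": 0, "claw": 30}, {"x": 0, "y": 0, "z": 2.5, "rx": 0, "ry": 0, "rz": 0, "claw": 30}, {"x": 0, "y": 0, "z": 2.5, "rx": 0, "ry": 0, "rz": 0, "claw": 30}, {"x": 0, "y": 0, "z": 2.5, "rx": 0, "ry": 0, "rz": 0, "claw": 255}, {"x": 0, "y": 0, "z": 2.5, "rx": 0, "ry": 0, "rz": 0, "claw": 255}, {"x": 0, "y": 0, "z": 2.5, "rx": 0, "ry": 0, "rz": 0, "claw": 255}, {"x": 0, "y": 0, "z": 2.5, "rx": 0, "ry": 0, "rz": 0, "claw": 255}]'

```text
time_s: 11.3
position: [0.6243, 0.1987, 0.0266]
tcp_rot: [[-0.914, 0.407, 0.0], [0.407, 0.914, 0.0], [-0.0, 0.0, -1.0]]
force: [-0.2, 0.8, -0.2]
opening: 0.749
grasp_force: 30.0
```

apply_moves --rows '[{"x": 0, "y": 0, "z": -20, "rx": 0, "ry": 0, "rz": 0, "claw": 255}, {"x": 0, "y": 0, "z": -60, "rx": 0, "ry": 0, "rz": 0, "claw": 255}, {"x": -12, "y": -24, "z": -100, "rx": 0, "ry": 0, "rz": 0, "claw": 255}, {"x": -32, "y": -64, "z": -130, "rx": 0, "ry": 0, "rz": 0, "claw": 255}, {"x": -53, "y": -106, "z": -140, "rx": 0, "ry": 0, "rz": 0, "claw": 255}, {"x": -75, "y": -150, "z": -140, "rx": 0, "ry": 0, "rz": 0, "claw": 255}, {"x": -97, "y": -194, "z": -140, "rx": 0, "ry": 0, "rz": 0, "claw": 255}, {"x": -115, "y": -229, "z": -140, "rx": 0, "ry": 0, "rz": 0, "claw": 255}, {"x": -125, "y": -249, "z": -140, "rx": 0, "ry": 0, "rz": 0, "claw": 255}, {"x": -125, "y": -249, "z": -140, "rx": 0, "ry": 0, "rz": 0, "claw": 255}]'

```text
time_s: 12.55
position: [0.6373, -0.0808, 0.1671]
tcp_rot: [[-0.913, 0.409, 0.001], [0.409, 0.913, 0.0], [-0.001, 0.0, -1.0]]
force: [-0.4, 0.7, -2.4]
opening: 0.75
grasp_force: 30.0
```

```bash
python3 - <<'E'
from h import *
d(637,-80,160)
p,dd=capture('side'); np.save('s4p.npy',p); np.save('s4.npy',dd)
cv2.imwrite('pics/s4.png',cv2.resize(p[130:310,240:440,::-1],None,fx=3,fy=3))
S=cloud('side',dd)
q=band(S,(.637,-.08),.045,.130,.155); print(len(q),np.round(q.min(0)*1e3),np.round(q.max(0)*1e3))
for a,b in((134,140),(140,146),(134,147)): print(a,b,cfit(band(S,(.637,-.08),.045,a/1e3,b/1e3),[.637,-.08],.033))
print(cfit(band(S,(.637,-.08),.03,.085,.097),[.637,-.08],.012), 'spacer',cfit(band(S,(.637,-.08),.04,.025,.07),[.637,-.08],.025))
E
```

```text
t 12.55 pos [637.3 -80.8 167.1] f [-0.4  0.7 -2.4] op 0.75 gf 30.0
shift [0.6 0.6 7.1]
turn(6deg) [ 0.004  0.005 -0.022]
263 [ 602. -124.  141.] [658. -41. 155.]
134 140 (array([637., -80.]), 0, nan)
140 146 (array([636.6, -89.3]), 45, 6.11)
134 147 (array([636.5, -90.5]), 52, 6.02)
(array([637.1, -79.9]), 37, 1.04) spacer (array([636.8, -79.1]), 292, 1.28)
  ret = _var(a, axis=axis, dtype=dtype, out=out, ddof=ddof,
  arrmean = um.true_divide(arrmean, div, out=arrmean,
  ret = ret.dtype.type(ret / rcount)
```

View pics/s4.png

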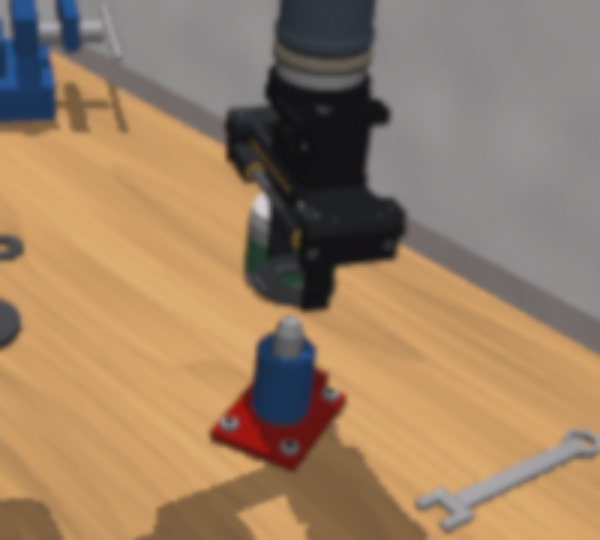

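The crop shows the washer held level, about 285 px along and 280 down, above the bolt tip at (289,325); the near finger hides its right part. I'll fit only the part of the rim clear of the finger.

```bash
python3 - <<'E'
from h import *
s=read_state(); R=np.array([[-.9135,.4067],[.4067,.9135]]).T
S=cloud('side',np.load('s4.npy')); L=S.copy()
c=np.array([.6373,-.0808]); L[...,:2]=(S[...,:2]-c)@R.T
for z0,z1 in((.139,.145),(.139,.147),(.142,.148)):
    q=L[(L[...,2]>z0)&(L[...,2]<z1)&(L[...,0]>.012)&(np.hypot(L[...,0],L[...,1])<.045)]
    f=least_squares(lambda x:np.hypot(q[:,0]-x[0],q[:,1]-x[1])-.033,[0,0],loss='soft_l1',f_scale=.001)
    g=least_squares(lambda x:np.hypot(q[:,0]-x[0],q[:,1])-.033,[0],loss='soft_l1',f_scale=.001)
    print(len(q),f.x*1e3,g.x*1e3,np.std(g.fun)*1e3)
# silhouette check: predicted outline of washer vs. dark mask, for offsets ex
p=np.load('s4p.npy').astype(int)
t=np.linspace(0,2*np.pi,120)
im=cv2.resize(p[195:255,310:360].astype(np.uint8)[:,:,::-1],None,fx=10,fy=10,interpolation=cv2.INTER_CUBIC)
for ex,col in((-3,(0,0,255)),(0,(0,255,0)),(3,(255,0,0))):
  for r,z in((33,.1405),(33,.1485),(14,.1485)):
    l=np.c_[ex/1e3+r/1e3*np.cos(t),r/1e3*np.sin(t)]@R+c
    uv=proj('side',np.c_[l,np.full(120,z)])
    cv2.polylines(im,[np.int32((uv-[310,195]+.5)*10)],True,col,1)
cv2.imwrite('pics/s4b.png',im)
E
```

```text
15 [ 0.77618488 -0.55853332] [1.0120756] 4.817670159227817
25 [ 0.77941594 -0.79412621] [1.11439327] 3.8781155037752
33 [-1.50671907 -3.58973574] [0.60891693] 6.212804389717798
```

View pics/s4b.png

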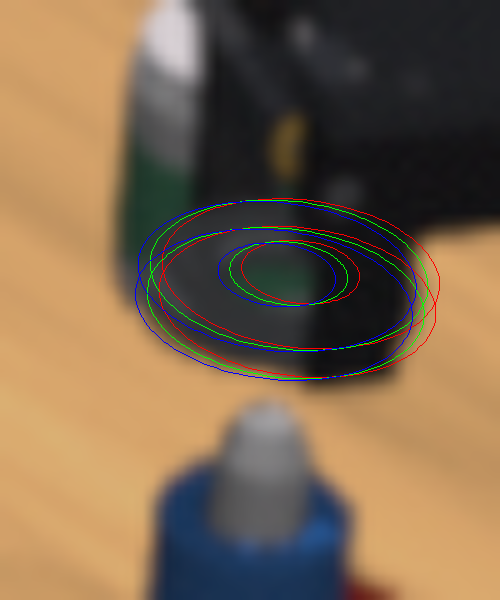

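The washer's outline agrees with zero offset in the hand to about 1.5 mm: the hole's left edge is near (245,275) in the overlay. I'll lower it gently.

apply_moves --rows '[{"x": 0.4, "y": 0.9, "z": 12, "rx": 0, "ry": 0, "rz": 0, "claw": 255}, {"x": 0.4, "y": 0.9, "z": 24, "rx": 0, "ry": 0, "rz": 0, "claw": 255}, {"x": 0.4, "y": 0.9, "z": 32, "rx": 0, "ry": 0, "rz": 0, "claw": 255}, {"x": 0.4, "y": 0.9, "z": 36, "rx": 0, "ry": 0, "rz": 0, "claw": 255}, {"x": 0.4, "y": 0.9, "z": 39, "rx": 0, "ry": 0, "rz": 0, "claw": 255}, {"x": 0.4, "y": 0.9, "z": 42, "rx": 0, "ry": 0, "rz": 0, "claw": 255}, {"x": 0.4, "y": 0.9, "z": 44, "rx": 0, "ry": 0, "rz": 0, "claw": 255}, {"x": 0.4, "y": 0.9, "z": 46, "rx": 0, "ry": 0, "rz": 0, "claw": 255}, {"x": 0.4, "y": 0.9, "z": 48, "rx": 0, "ry": 0, "rz": 0, "claw": 255}, {"x": 0.4, "y": 0.9, "z": 48, "rx": 0, "ry": 0, "rz": 0, "claw": 255}]'

```text
time_s: 13.85
position: [0.6373, -0.0788, 0.1185]
tcp_rot: [[-0.914, 0.407, 0.0], [0.407, 0.914, -0.0], [-0.0, -0.0, -1.0]]
force: [-0.2, 0.6, -2.4]
opening: 0.748
grasp_force: 30.0
```

apply_moves --rows '[{"x": -0.2, "y": -0.5, "z": 3, "rx": 0, "ry": 0, "rz": 0, "claw": 255}, {"x": -0.2, "y": -0.5, "z": 6, "rx": 0, "ry": 0, "rz": 0, "claw": 255}, {"x": -0.2, "y": -0.5, "z": 9, "rx": 0, "ry": 0, "rz": 0, "claw": 255}, {"x": -0.2, "y": -0.5, "z": 11, "rx": 0, "ry": 0, "rz": 0, "claw": 255}, {"x": -0.2, "y": -0.5, "z": 12.5, "rx": 0, "ry": 0, "rz": 0, "claw": 255}, {"x": -0.2, "y": -0.5, "z": 13.5, "rx": 0, "ry": 0, "rz": 0, "claw": 255}, {"x": -0.2, "y": -0.5, "z": 13.5, "rx": 0, "ry": 0, "rz": 0, "claw": 255}, {"x": -0.2, "y": -0.5, "z": 13.5, "rx": 0, "ry": 0, "rz": 0, "claw": 255}]'

```text
time_s: 14.85
position: [0.6373, -0.0792, 0.1052]
tcp_rot: [[-0.914, 0.407, 0.0], [0.407, 0.914, -0.0], [-0.0, -0.0, -1.0]]
force: [0.1, -0.2, -2.5]
opening: 0.749
grasp_force: 30.0
```

apply_moves --rows '[{"x": 0, "y": 0, "z": 1, "rx": 0, "ry": 0, "rz": 0, "claw": 255}, {"x": 0, "y": 0, "z": 1, "rx": 0, "ry": 0, "rz": 0, "claw": 255}, {"x": 0, "y": 0, "z": 1, "rx": 0, "ry": 0, "rz": 0, "claw": 255}]'

```text
time_s: 15.22
position: [0.6374, -0.0793, 0.1045]
tcp_rot: [[-0.914, 0.407, 0.001], [0.407, 0.914, -0.0], [-0.001, 0.0, -1.0]]
force: [-0.9, 0.2, 1.6]
opening: 0.75
grasp_force: 30.0
```

Contact at the expected height. A touch more, then release and lift.

apply_moves --rows '[{"x": 0, "y": 0, "z": 0.5, "rx": 0, "ry": 0, "rz": 0, "claw": 255}, {"x": 0, "y": 0, "z": 0.5, "rx": 0, "ry": 0, "rz": 0, "claw": 255}, {"x": 0, "y": 0, "z": 0.5, "rx": 0, "ry": 0, "rz": 0, "claw": 50}, {"x": 0, "y": 0, "z": 0.5, "rx": 0, "ry": 0, "rz": 0, "claw": 25}, {"x": 0, "y": 0, "z": 0.5, "rx": 0, "ry": 0, "rz": 0, "claw": 0}, {"x": 0, "y": 0, "z": 0.5, "rx": 0, "ry": 0, "rz": 0, "claw": 0}, {"x": 0, "y": 0, "z": -15, "rx": 0, "ry": 0, "rz": 0, "claw": 0}, {"x": 0, "y": 0, "z": -45, "rx": 0, "ry": 0, "rz": 0, "claw": 0}, {"x": 0, "y": 0, "z": -75, "rx": 0, "ry": 0, "rz": 0, "claw": 0}, {"x": 0, "y": 0, "z": -75, "rx": 0, "ry": 0, "rz": 0, "claw": 0}]'

```text
time_s: 16.48
position: [0.6394, -0.0798, 0.1828]
tcp_rot: [[-0.914, 0.407, 0.007], [0.407, 0.914, -0.002], [-0.008, 0.001, -1.0]]
force: [0.5, -0.5, 0.1]
opening: 1.003
grasp_force: 0.0
```

```bash
python3 - <<'E'
from h import *
p,dd=capture('side'); S=cloud('side',dd)
print('washer top z',np.percentile(band(S,(.637,-.08),.03,.07,.095)[:,2],[25,50,75])*1e3)
print('washer rim',cfit(band(S,(.637,-.08),.045,.079,.085),[.637,-.08],.033))
print('bolt',cfit(band(S,(.637,-.08),.02,.09,.097),[.637,-.08],.012))
for n in('top','side'):
    X=cloud(n,np.load(n+'0.npy')); w=band(X,(.469,-.251),.04,.028,.034)
    print(n,circ(w),np.round((w.min(0)+w.max(0))*500,1),np.round((w.max(0)-w.min(0))*1e3,1))
d(469,-250.5,60)
E
```

```text
washer top z [86.35751793 87.23508759 88.15819664]
washer rim (array([636.6, -79. ]), 58, 6.56)
bolt (array([636.6, -79.4]), 29, 1.86)
top (470.5, -250.1, 41.3) [ 470.6 -250.2   30.4] [40.1 40.9  4.7]
side (468.2, -252.2, 43.2) [ 466.8 -251.3   31.1] [40.1 41.   5.7]
t 16.525 pos [638.1 -79.4 180.9] f [-0.6  1.   0.1] op 0.998 gf 0.0
shift [  85.4 -225.1  120.5]
turn(6deg) [0.004 0.035 0.001]
```

The washer is home, with its top at about 87 mm. The bushing comes last.

apply_moves --rows '[{"x": 8, "y": -22, "z": 0, "rx": 0, "ry": 0, "rz": 0, "claw": 0}, {"x": 23, "y": -62, "z": 0, "rx": 0, "ry": 0, "rz": 0, "claw": 0}, {"x": 39, "y": -105, "z": 10, "rx": 0, "ry": 0, "rz": 0, "claw": 0}, {"x": 55, "y": -147, "z": 35, "rx": 0, "ry": 0, "rz": 0, "claw": 0}, {"x": 70, "y": -187, "z": 65, "rx": 0, "ry": 0, "rz": 0, "claw": 0}, {"x": 80, "y": -215, "z": 85, "rx": 0, "ry": 0, "rz": 0, "claw": 0}, {"x": 84, "y": -225, "z": 100, "rx": 0, "ry": 0, "rz": 0, "claw": 0}, {"x": 84, "y": -225, "z": 110, "rx": 0, "ry": 0, "rz": 0, "claw": 0}, {"x": 84, "y": -225, "z": 110, "rx": 0, "ry": 0, "rz": 0, "claw": 0}]'

```text
time_s: 17.65
position: [0.468, -0.25, 0.0681]
tcp_rot: [[-0.913, 0.407, -0.002], [0.407, 0.913, 0.002], [0.003, 0.001, -1.0]]
force: [1.0, 0.1, -0.1]
opening: 0.999
grasp_force: 0.0
```

```bash
python3 - <<'E'
from h import *
d(469,-250.8,33)
p,dd=capture('side'); cv2.imwrite('pics/s5.png',cv2.resize(p[190:390,240:440,::-1],None,fx=3,fy=3))
E
```

```text
t 17.65 pos [ 468.  -250.    68.1] f [ 1.   0.1 -0.1] op 0.999 gf 0.0
shift [-1.3 -0.3 35.1]
turn(6deg) [ 0.007 -0.026 -0.003]
```

View pics/s5.png

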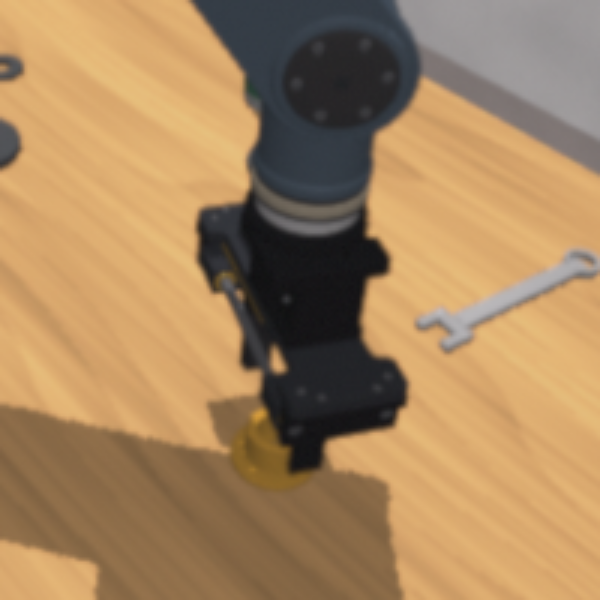

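The crop shows the bushing at about (278,455) partly hidden by the near finger at (307,450). I'll check the alignment against its original picture before closing.

```bash
python3 - <<'E'
from h import *
p,dd=capture('side'); p0=np.load('side0p.npy')
t=np.linspace(0,2*np.pi,120); out=[]
for im in(p0,p):
    im=cv2.resize(im[310:370,300:360,::-1],None,fx=6.5,fy=6.5,interpolation=cv2.INTER_CUBIC)
    for r,z in((31,0),(31,6),(21,30)):
        uv=proj('side',np.c_[.468+r/1e3*np.cos(t),-.250+r/1e3*np.sin(t),np.full(120,z/1e3)])
        cv2.polylines(im,[np.int32((uv-[300,310]+.5)*6.5)],True,(255,0,0),1)
    out.append(im)
cv2.imwrite('pics/s5b.png',np.hstack(out))
E
```

View pics/s5b.png

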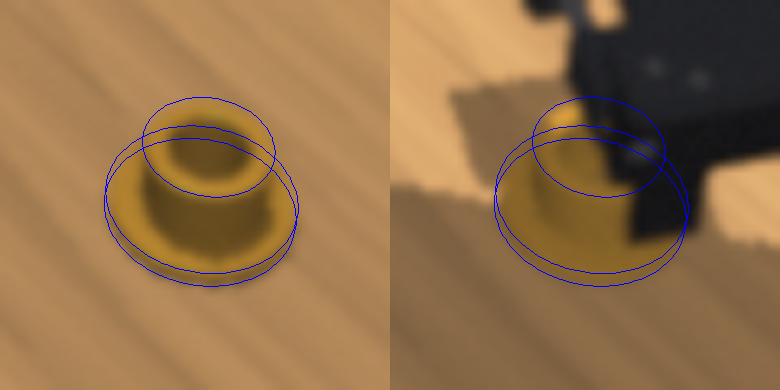

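The outline drawn at the TCP's position lies right on the bushing, so I descend as it stands and grip the sleeve.

apply_moves --rows '[{"x": 0, "y": 0, "z": 12, "rx": 0, "ry": 0, "rz": 0, "claw": 0}, {"x": 0, "y": 0, "z": 24, "rx": 0, "ry": 0, "rz": 0, "claw": 0}, {"x": 0, "y": 0, "z": 31, "rx": 0, "ry": 0, "rz": 0, "claw": 0}, {"x": 0, "y": 0, "z": 34, "rx": 0, "ry": 0, "rz": 0, "claw": 0}, {"x": 0, "y": 0, "z": 34, "rx": 0, "ry": 0, "rz": 0, "claw": 60}, {"x": 0, "y": 0, "z": 34, "rx": 0, "ry": 0, "rz": 0, "claw": 110}, {"x": 0, "y": 0, "z": 34, "rx": 0, "ry": 0, "rz": 0, "claw": 255}, {"x": 0, "y": 0, "z": 34, "rx": 0, "ry": 0, "rz": 0, "claw": 255}, {"x": 0, "y": 0, "z": 34, "rx": 0, "ry": 0, "rz": 0, "claw": 255}, {"x": 0, "y": 0, "z": 34, "rx": 0, "ry": 0, "rz": 0, "claw": 255}]'

```text
time_s: 19.0
position: [0.469, -0.2507, 0.0352]
tcp_rot: [[-0.914, 0.407, 0.0], [0.407, 0.914, -0.0], [-0.0, -0.0, -1.0]]
force: [-0.7, 0.4, 1.3]
opening: 0.483
grasp_force: 30.0
```

apply_moves --rows '[{"x": 0, "y": 0, "z": -20, "rx": 0, "ry": 0, "rz": 0, "claw": 255}, {"x": 0, "y": 0, "z": -60, "rx": 0, "ry": 0, "rz": 0, "claw": 255}, {"x": -8, "y": 22, "z": -100, "rx": 0, "ry": 0, "rz": 0, "claw": 255}, {"x": -23, "y": 62, "z": -130, "rx": 0, "ry": 0, "rz": 0, "claw": 255}, {"x": -38, "y": 102, "z": -140, "rx": 0, "ry": 0, "rz": 0, "claw": 255}, {"x": -53, "y": 142, "z": -140, "rx": 0, "ry": 0, "rz": 0, "claw": 255}, {"x": -68, "y": 182, "z": -140, "rx": 0, "ry": 0, "rz": 0, "claw": 255}, {"x": -80, "y": 212, "z": -140, "rx": 0, "ry": 0, "rz": 0, "claw": 255}, {"x": -84, "y": 224.5, "z": -140, "rx": 0, "ry": 0, "rz": 0, "claw": 255}, {"x": -84, "y": 224.5, "z": -140, "rx": 0, "ry": 0, "rz": 0, "claw": 255}]'

```text
time_s: 20.25
position: [0.6364, -0.0792, 0.1743]
tcp_rot: [[-0.914, 0.405, -0.002], [0.405, 0.914, 0.0], [0.002, -0.001, -1.0]]
force: [-0.4, 0.1, -3.1]
opening: 0.479
grasp_force: 30.0
```

```bash
python3 - <<'E'
from h import *
d(637,-79.6,175)
s=read_state(); c=np.array(s['position']); zb=c[2]-.0352
R=np.array([[-.9135,.4067],[.4067,.9135]]).T
p,dd=capture('side'); L=cloud('side',dd); L[...,:2]=(L[...,:2]-c[:2])@R.T
for z0,z1 in((-.001,.006),(0,.007)):
    q=L[(L[...,2]>zb+z0)&(L[...,2]<zb+z1)&(np.hypot(L[...,0],L[...,1])<.04)&(np.hypot(L[...,0],L[...,1])>.026)]
    f=least_squares(lambda x:np.hypot(q[:,0]-x[0],q[:,1]-x[1])-.031,[0,0],loss='soft_l1',f_scale=.001); print(len(q),f.x*1e3)
im=cv2.resize(p[190:270,305:365,::-1],None,fx=7,fy=7,interpolation=cv2.INTER_CUBIC); t=np.linspace(0,2*np.pi,120)
for r,z in((31,zb),(31,zb+.006),(21,zb+.03)):
    uv=proj('side',np.c_[c[0]+r/1e3*np.cos(t),c[1]+r/1e3*np.sin(t),np.full(120,z)])
    cv2.polylines(im,[np.int32((uv-[305,190]+.5)*7)],True,(255,0,0),1)
for r,z in((33,.078),(33,.086),(7,.106)):
    uv=proj('side',np.c_[.637+r/1e3*np.cos(t),-.0796+r/1e3*np.sin(t),np.full(120,z)])
    cv2.polylines(im,[np.int32((uv-[305,190]+.5)*7)],True,(0,255,0),1)
cv2.imwrite('pics/s6.png',im)
E
```

```text
t 20.25 pos [636.4 -79.2 174.3] f [-0.4  0.1 -3.1] op 0.479 gf 30.0
shift [-0.7 -0.1 -0.7]
turn(6deg) [-0.007 -0.017  0.013]
38 [1.27466285 0.29868906]
64 [0.94143571 0.33233868]
```

View pics/s6.png

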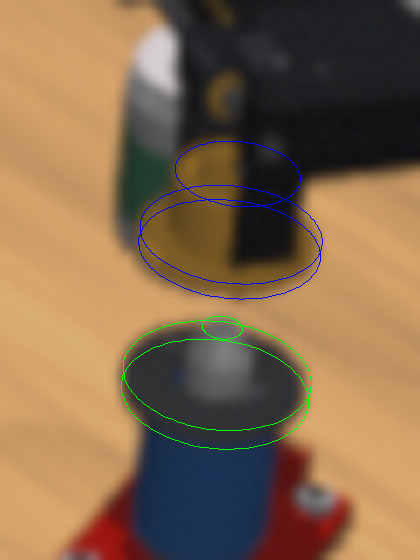

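The picture shows the washer lying flush on the spacer, and the bushing, flange down, about 1 mm left of the TCP outline. I'll shift by -1.4 mm along tool x and lower.

apply_moves --rows '[{"x": -1.4, "y": 0, "z": 10, "rx": 0, "ry": 0, "rz": 0, "claw": 255}, {"x": -1.4, "y": 0, "z": 20, "rx": 0, "ry": 0, "rz": 0, "claw": 255}, {"x": -1.4, "y": 0, "z": 28, "rx": 0, "ry": 0, "rz": 0, "claw": 255}, {"x": -1.4, "y": 0, "z": 33, "rx": 0, "ry": 0, "rz": 0, "claw": 255}, {"x": -1.4, "y": 0, "z": 36, "rx": 0, "ry": 0, "rz": 0, "claw": 255}, {"x": -1.4, "y": 0, "z": 39, "rx": 0, "ry": 0, "rz": 0, "claw": 255}, {"x": -1.4, "y": 0, "z": 41, "rx": 0, "ry": 0, "rz": 0, "claw": 255}, {"x": -1.4, "y": 0, "z": 43, "rx": 0, "ry": 0, "rz": 0, "claw": 255}, {"x": -1.4, "y": 0, "z": 44, "rx": 0, "ry": 0, "rz": 0, "claw": 255}, {"x": -1.4, "y": 0, "z": 44, "rx": 0, "ry": 0, "rz": 0, "claw": 255}]'

```text
time_s: 21.55
position: [0.6383, -0.0802, 0.131]
tcp_rot: [[-0.914, 0.407, -0.0], [0.407, 0.914, 0.0], [0.0, 0.0, -1.0]]
force: [0.2, -0.1, -3.3]
opening: 0.475
grasp_force: 30.0
```

Underside at about 96 mm and no contact force. I continue.

apply_moves --rows '[{"x": 0, "y": 0, "z": 2, "rx": 0, "ry": 0, "rz": 0, "claw": 255}, {"x": 0, "y": 0, "z": 4, "rx": 0, "ry": 0, "rz": 0, "claw": 255}, {"x": 0, "y": 0, "z": 6, "rx": 0, "ry": 0, "rz": 0, "claw": 255}, {"x": 0, "y": 0, "z": 8, "rx": 0, "ry": 0, "rz": 0, "claw": 255}, {"x": 0, "y": 0, "z": 9, "rx": 0, "ry": 0, "rz": 0, "claw": 255}, {"x": 0, "y": 0, "z": 9, "rx": 0, "ry": 0, "rz": 0, "claw": 255}, {"x": 0, "y": 0, "z": 9, "rx": 0, "ry": 0, "rz": 0, "claw": 255}]'

```text
time_s: 22.42
position: [0.6384, -0.0803, 0.1221]
tcp_rot: [[-0.914, 0.407, 0.0], [0.407, 0.914, -0.0], [-0.0, 0.0, -1.0]]
force: [0.9, -0.2, -2.7]
opening: 0.482
grasp_force: 30.0
```

apply_moves --rows '[{"x": 0, "y": 0, "z": 1, "rx": 0, "ry": 0, "rz": 0, "claw": 255}, {"x": 0, "y": 0, "z": 1.5, "rx": 0, "ry": 0, "rz": 0, "claw": 255}, {"x": 0, "y": 0, "z": 1.5, "rx": 0, "ry": 0, "rz": 0, "claw": 255}, {"x": 0, "y": 0, "z": 1.5, "rx": 0, "ry": 0, "rz": 0, "claw": 255}]'

```text
time_s: 22.92
position: [0.6385, -0.0803, 0.1212]
tcp_rot: [[-0.914, 0.407, 0.001], [0.407, 0.914, -0.0], [-0.001, 0.0, -1.0]]
force: [-0.4, 0.6, 4.0]
opening: 0.48
grasp_force: 30.0
```

Contact at exactly the home height (121.2 mm). Release and lift.

apply_moves --rows '[{"x": 0, "y": 0, "z": 0, "rx": 0, "ry": 0, "rz": 0, "claw": 115}, {"x": 0, "y": 0, "z": 0, "rx": 0, "ry": 0, "rz": 0, "claw": 80}, {"x": 0, "y": 0, "z": 0, "rx": 0, "ry": 0, "rz": 0, "claw": 30}, {"x": 0, "y": 0, "z": 0, "rx": 0, "ry": 0, "rz": 0, "claw": 0}, {"x": 0, "y": 0, "z": 0, "rx": 0, "ry": 0, "rz": 0, "claw": 0}, {"x": 0, "y": 0, "z": -15, "rx": 0, "ry": 0, "rz": 0, "claw": 0}, {"x": 0, "y": 0, "z": -45, "rx": 0, "ry": 0, "rz": 0, "claw": 0}, {"x": 0, "y": 0, "z": -80, "rx": 0, "ry": 0, "rz": 0, "claw": 0}, {"x": 0, "y": 0, "z": -80, "rx": 0, "ry": 0, "rz": 0, "claw": 0}, {"x": 0, "y": 0, "z": -80, "rx": 0, "ry": 0, "rz": 0, "claw": 0}]'

```text
time_s: 24.18
position: [0.638, -0.0801, 0.2008]
tcp_rot: [[-0.914, 0.407, -0.0], [0.407, 0.914, 0.0], [0.0, -0.0, -1.0]]
force: [0.4, 0.7, -1.0]
opening: 1.001
grasp_force: 0.0
```

```bash
python3 - <<'E'
from h import *
d(637,-80,200)
p,dd=capture('side'); S=cloud('side',dd)
print('sleeve',cfit(band(S,(.637,-.08),.03,.096,.112),[.637,-.08],.021),'spacer',cfit(band(S,(.637,-.08),.04,.025,.07),[.637,-.08],.025))
print('top z',np.percentile(band(S,(.637,-.08),.024,.1,.13)[:,2],[90,95,99])*1e3,'(116)')
cv2.imwrite('pics/s7.png',cv2.resize(p[150:310,250:410,::-1],None,fx=3.5,fy=3.5))
E
```

```text
t 24.175 pos [638.  -80.1 200.8] f [ 0.4  0.7 -1. ] op 1.001 gf 0.0
shift [ 0.9 -0.3  0.8]
turn(6deg) [-0.    -0.     0.001]
sleeve (array([636.8, -80.4]), 130, 3.93) spacer (array([636.7, -79.1]), 289, 1.21)
top z [117.39538369 117.89617642 118.594289  ] (116)
```

View pics/s7.png

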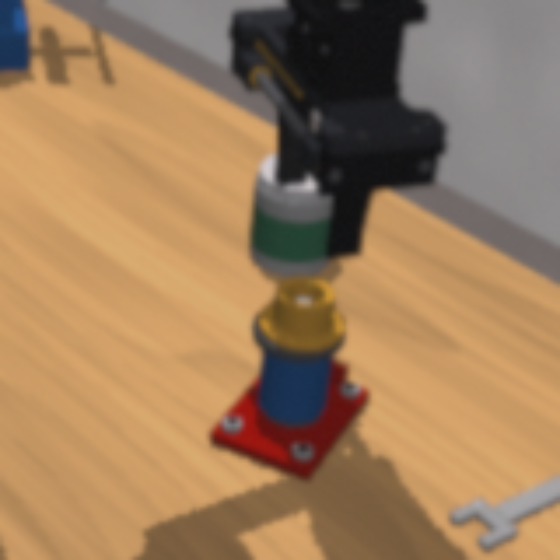

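The crop shows spacer, washer and bushing stacked flush on the bolt around (300,350), with the gripper clear above. The can and the wrench stand as they were.

```bash
python3 -c "
from rig import *
print(hand_in())"
```

```text
the job is handed in; nothing more can be done
None
```

The spacer, washer and bushing (flange down) are stacked flush on the bolt and released, and I handed the job in at about 24 s of the 72 s; the rig gave no verdict back.

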